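# Drop a worn slitter knife into the lever-lid sharps bin

### The job

A worn slitter knife, too sharp to touch, lies on the loading chute of the bench sharps bin, held back by the shut lid. With your fingertips press the bin's side lever all the way down so that the lid lifts fully, hold it down until the knife has slid in and lies in the bin, then let the lever come up slowly under your fingertips so that the lid settles shut without slamming. Work the lid only through the lever, do not touch the knife, lift nothing and leave the things standing around where they are.

Things in the scene. Friction and masses are not known exactly. Their poses are not given: they have to be found in the camera images.
- sharps_bin: Bench sharps bin, grey sheet steel, fixed to the table, 200 mm long (x), 106 wide (y), walls 200 mm high in front falling to 130 at the rear, floor 9 mm up. Origin: centre of the underside; x from the front wall (blank paper plate) to the rear, y to its left. Front half of the top: open chute sloping down 32 degrees to the rear; rear half: the lid. The lever runs outside the right-hand (-y) wall.
- lever_pad (a point): Middle of the upper face of the black rubber pad, 34 (bin x) x 38 mm (bin y), at the front end of the side lever. In the bin's frame: (-188, -72, 127) mm with the lever up, pad sloping up 10 degrees to the front; (-193, -72, 63) fully down, sloping down 10 degrees. So it travels 64 mm almost straight down; 1 to 4 N press it, and the lid's weight brings it up again.
- press_lever (a joint): Angle of the side lever, rad: 0 up (lid shut), 0.36 fully down on its stop (lid fully up). Steel bar on a pivot on the bin's right-hand wall, 82 mm above the table and 175 mm behind the middle of the pad.
- bin_lid (a joint): Opening angle of the lid, rad: 0 shut, 0.69 fully up. Grey steel lid, 100 x 114 mm, hinged along its rear edge; a lip under its front edge closes the lower end of the chute. A steel link ties it to the lever: the lid turns 1.65 to 2.1 times as far as the lever. Let go, it falls shut at once.
- knife_center (a point): Middle of the worn slitter knife, half-way up: steel disc 60 mm across, 5 thick, with bevelled sharp rim and a hub 32 mm across; 16 mm high in all, 0.15 kg. It lies hub up on the chute against the lid's lip and slides freely: when the lip is 20 mm up it slides under the lid by itself within a second and drops to the bin's floor, where this point is 10 to 45 mm above the table.
- spanner: Bystander: open-ended steel spanner, 34 x 208 x 8 mm, lying to the right of the bin. Origin: centre of its underside.
- card_pack: Bystander: banded pack of white cards, 56 x 86 x 33 mm, lying in front of the bin, left of the lever. Origin: centre of its underside.
- oil_bottle: Bystander: small oil bottle with a spout, 45 mm across, 138 mm high, standing to the left of the bin. Origin: centre of its underside.
Not all that is in view belongs to the job. Of the things like the part that bears knife_center, leave any that is yellow; of the rest the smaller one is meant.

How it is judged:
On the way:
1. the lever is pressed down with the fingers, the lid is up (over 0.58 rad), and with the lid still held up the knife lies inside the bin (value of joint bin_lid above 0.58 rad and contact force between the fingers and press_lever above 0.3 N and x of knife_center in the frame of sharps_bin between -0.097 and 0.097 m and y of knife_center in the frame of sharps_bin between -0.05 and 0.05 m and z of knife_center in the frame of sharps_bin below 0.06 m), for 0.3 s.
At the end, for the whole second after the job is handed in: The knife lies still inside the bin (its middle within the walls and below 60 mm), the lid is shut (under 0.04 rad), the lever is up (under 0.03 rad), and the spanner, card pack and oil bottle are within 20 mm of where they were, the bottle upright (value of joint bin_lid below 0.04 rad and value of joint press_lever below 0.03 rad and x of knife_center in the frame of sharps_bin between -0.097 and 0.097 m and y of knife_center in the frame of sharps_bin between -0.05 and 0.05 m and z of knife_center in the frame of sharps_bin below 0.06 m and linear speed of worn_knife below 0.05 m/s and distance of each of spanner, card_pack, oil_bottle from where it was at the start of the episode below 0.02 m and angle between oil_bottle's own z axis and vertical below 0.2 rad); the robot touches nothing.
It fails at once if the lid drops or slams: it closes faster than 2 rad/s (its front edge at about 0.2 m/s) (velocity of joint bin_lid below -2 rad/s).
It fails at once if the robot touches the knife (contact force between any of the fingers, the arm and worn_knife above 0.2 N).
It fails at once if the robot touches the lid instead of working it through the lever (contact force between any of the fingers, the arm and bin_lid above 0.3 N).
It fails at once if the spanner, the card pack or the oil bottle is lifted or pushed more than 20 mm (distance of any of spanner, card_pack, oil_bottle from where it was at the start of the episode above 0.02 m).
It also fails if it takes over 35 s, if anything falls off the work surface, if the arm or the gripper's body presses on something with over 40 N, if the wrist force passes 120 N, or if a joint passes its speed limit or range.

### The arm

A 7-joint arm with a two-finger parallel gripper is mounted at the origin on a cart in front of the work surface, level with it; the furniture and walls round the work are solid. World frame = base frame: x ahead of the robot, y to its left, z up, the work surface at z = 0. Lengths are in m, angles in rad, forces in N, time in s.
With the tool pointing down it reaches from about 0.35 to 0.9 m from the base axis. Payload 8.1 kg.
Tool frame: the origin (TCP) lies at the very end of the fingers, on their centre line; the grasp point (between the pads) lies 19 mm behind it (arm.grip_depth is the distance from the TCP to the grasp point, in m); x points along the fingers, z is the direction in which the jaws open and shut, and the axes are right-handed (so a half turn about x gives the same grasp; the last joint's range is limited). The gripper opens to 92 mm and grips with 3 to 60 N. Pads are 19 mm wide; open, the fingers measure 130 mm over their backs; the gripper's body (75 mm by 190 mm) begins 47 mm behind the grasp point.
Start: joints at [-1.356, 0.434, 0.025, 1.573, -0.012, 1.134, -0.075], TCP at [0.195, 0.594, 0.227] pointing down, gripper open.
Joint ranges: [-2.62, 2.62], [-0.44, 2.09], [-1.27, 1.32], [0.08, 2.57], [-1.32, 4.46], [0.12, 2], [-2.74, 2.74]. Speed limits (rad/s): [2.22, 2.22, 3.01, 3.01, 3.14, 3.14, 3.14].

### API

Orientations are given as a rotation vector (axis times angle).
In Python, from cell import status, cams, arm gives the robot as it stands. The module is installed in compiled form; this text tells all that it offers.
- The arm moves only by the tool step_arm, never from a script. Its argument "rows" is a list of rows, each a list of 7 numbers: the gripper command: -1 is fully open, 1 is shut, values between are in proportion, then the shift along the tool's x, y, z as a fraction of full scale, then the turn, a rotation vector about the tool's x, y, z as a fraction of full scale. In form: [[grip, x, y, z, rx, ry, rz], ...]. A call has 1 to 12 rows; each row is the pose to reach, as a shift and turn from the pose commanded when the call began, along the tool's axes at that moment; what a row does not reach only later rows make up. Full scale, the value 1, is 80 cm for a shift and 60 degrees for a turn. A row lasts 1/12 s, in which the tool goes at most 41.7 mm and 7.16 degrees, less where a joint would pass 70% of its speed; a pose out of reach is approached as far as the arm can. A call with a number of a shift or a turn outside -1 to 1 is refused whole. A call with a gripper value outside its range is refused whole. The fingers move at their own pace and stop on an object; "newtons" is the grip in N (left out, the last holds). Time passes only in rows, so rows that repeat a pose let the fingers close. It gives the time, the measured TCP pose, the force and the opening at its end, in the units of the state.
- status.observe(): the state, without advancing time (a new reading comes with each control period).
- cams.get_image(name): name is "scene" or "top" or "wrist"; returns a dict with "pixels" (420x560x3 uint8, red, green, blue), "range_z" (420x560 float32, m along the optical axis (not along the pixel's ray), 0 where there is no reading), "camera_matrix" (3x3 intrinsics, pixels), "eye" and "attitude" of the camera in the world; the wrist camera has in their place "tool_from_camera" (4x4, takes a point from camera to tool coordinates, whose origin is the TCP and whose axes are the tool frame's). Camera axes: x right, y down, z forward; pixel columns grow to the right and rows downward; lengths in m; the calibration is good to about 2 mm. The wrist camera is an equidistant fisheye: a pixel r from the principal point sees the ray r / f radians off the axis. A picture is of the moment at which its call begins: read the wrist's pose just before it.
- arm.sign_off(): hands the job in, once; it reports no verdict.
The state is a dict: "clock": time; "joints": joint angles; "dq": joint speeds; "joint_efforts": joint torques, N m; "position": TCP position; "ee_rot": TCP orientation; "force": force on the tool from outside, world axes, zero at the start; "ft_torque": the same for the moment, N m; "width": opening from 0.0 (shut) to 1.0 (fully open).
Only numpy, scipy, OpenCV 4.12 (cv2) and the standard library are available. Lean on these libraries where they do the work, as an engineer would, in place of code of your own. Each camera call takes 0.05 s, during which the arm holds its last target.

## Working session

There is one attempt and no reset: what is moved stays moved. The work goes in short steps, Python scripts to look and compute and a tool call to move; the robot and the scene stay as the last step left them, time stands still between calls to the robot, and variables do not carry over. Pictures are saved under pics/ and viewed, and the job is handed in when it is done.

Besides the shell and the picture viewer there is one more tool, called after "Emit:" as name([rows], argument=value, ...), one row to a line, values as JSON. step_arm: Moves the arm, as the interface text tells. Its arguments: {"type":"object","properties":{"rows":{"type":"array","items":{"type":"array","items":{"type":"number"}}},"newtons":{"type":"number"}},"required":["rows"]}

```bash
mkdir -p pics; python3 - <<'E'
from cell import status,cams,arm
import cv2,numpy as np
s=status.observe();print(s)
for n in("scene","top","wrist"):
    d=cams.get_image(n);cv2.imwrite(f"pics/{n}0.png",d["pixels"][:,:,::-1]);np.savez(f"{n}0.npz",**d)
    print(n,d["camera_matrix"],d.get("eye"),d.get("attitude"),d.get("tool_from_camera"))
E
```

```text
{'clock': 0.0, 'joints': array([-1.35559194,  0.43525012,  0.02498247,  1.57409293, -0.01161631,
        1.13401076, -0.0750937 ]), 'dq': array([ 6.96911992e-04, -5.99053970e-04, -5.38746073e-06, -3.58035467e-04,
        7.29910089e-04,  1.68493445e-04,  1.33598497e-03]), 'joint_efforts': array([-1.19814002e-03, -6.67858815e+01,  9.84875187e-01, -3.14457071e+01,
       -6.03315979e-02,  4.29848477e-02,  1.69306245e-04]), 'position': array([0.19519457, 0.59319356, 0.22592984]), 'ee_rot': array([-0.97296458,  1.34423576,  0.97121655]), 'force': array([-0.00579813,  0.18761251,  0.58930705]), 'ft_torque': array([-0.00477776,  0.0042364 ,  0.03093711]), 'width': 1.0031219516037644}
scene [[404.91184375   0.         271.97169738]
 [  0.         404.91184375 205.69214465]
 [  0.           0.           1.        ]] [ 0.07123736 -0.27167892  0.67559534] [-2.03552402  1.10658673 -0.53158594] None
top [[490.47809486   0.         274.95797314]
 [  0.         490.47809486 220.57934028]
 [  0.           0.           1.        ]] [0.53917028 0.07145402 1.29125815] [-2.17425804  2.20402788 -0.06347094] None
wrist [[325.1922621    0.         278.10508548]
 [  0.         325.1922621  208.36496433]
 [  0.           0.           1.        ]] None None [[-1.88138127e-04 -2.75343954e-01  9.61345761e-01 -1.58797764e-01]
 [-6.88706956e-04 -9.61345514e-01 -2.75344018e-01  7.39790651e-02]
 [ 9.99999745e-01 -7.13888221e-04 -8.76555176e-06 -1.38719409e-04]
 [ 0.00000000e+00  0.00000000e+00  0.00000000e+00  1.00000000e+00]]
```

View pics/scene0.png

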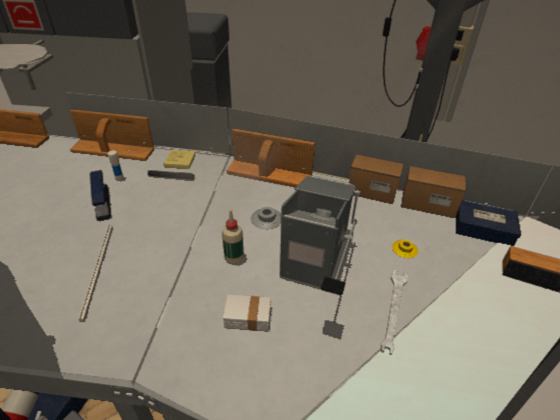

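View pics/top0.png

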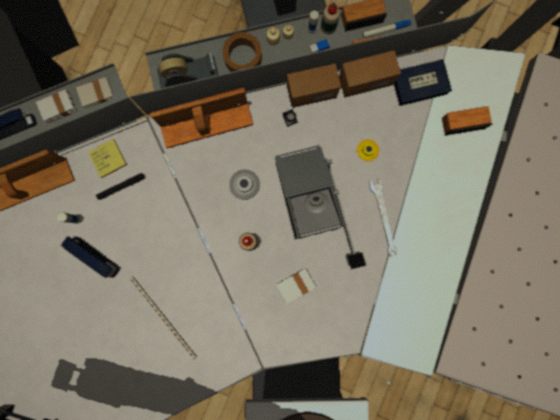

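View pics/wrist0.png

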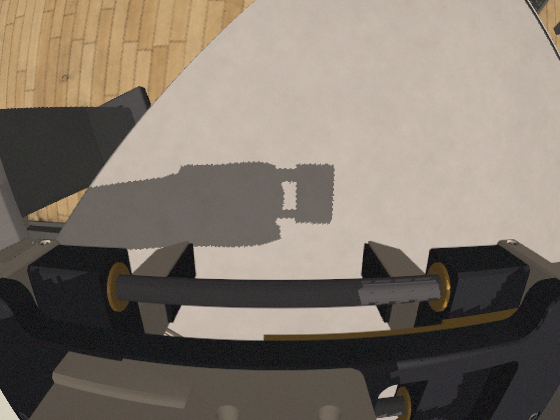

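The knife candidates are three discs. One is the grey disc on the chute at top(317,200). The second is a larger grey disc on the table at top(245,184) / scene(267,215). The third is yellow, at top(368,150). The smaller grey one on the chute is the one meant. The lever pad is black, at top(356,260) / scene(333,285). Next I'll check it in a crop and measure.

```bash
cat > h.py <<'E'
import numpy as np,cv2
from scipy.spatial.transform import Rotation as R
def load(n): return dict(np.load(n+".npz",allow_pickle=True))
def pts(d):
    K=d["camera_matrix"];z=d["range_z"];v,u=np.mgrid[:z.shape[0],:z.shape[1]]
    c=np.stack([(u-K[0,2])/K[0,0]*z,(v-K[1,2])/K[1,1]*z,z],-1)
    return c@R.from_rotvec(d["attitude"]).as_matrix().T+d["eye"]
def proj(d,p):
    c=(np.atleast_2d(p)-d["eye"])@R.from_rotvec(d["attitude"]).as_matrix();K=d["camera_matrix"]
    return c[:,:2]/c[:,2:]*K[0,0]+K[:2,2]
E
python3 - <<'E'
from h import *
t=load("top0");s=load("scene0")
for n,d,(a,b,c,e) in(("top",t,(230,400,130,280)),("scene",s,(210,440,170,360))):
    im=d["pixels"][c:e,a:b,::-1];cv2.imwrite(f"pics/{n}_crop.png",cv2.resize(im,None,fx=3.3,fy=3.3,interpolation=2)[:600,:800])
P=pts(t);px=t["pixels"].astype(int)
m=(px.max(2)<45);m[:245]=0;m[275:]=0;m[:,:335]=0;m[:,375:]=0
q=P[m];print(m.sum(),np.median(q,0),q.min(0),q.max(0))
m2=np.zeros_like(m);m2[140:275,265:372]=1
m2&=(P[...,2]>0.1)
print(m2.sum())
cnt=max(cv2.findContours(m2.astype(np.uint8),0,2)[0],key=cv2.contourArea)
print(cv2.minAreaRect(cnt))
# bin walls outlines: chute/lid mask z>0.1 excluding lever
for (v,u) in[(150,280),(150,325),(160,300),(185,290),(185,325),(190,300),(195,293),(200,317),(215,300),(235,300),(230,335),(237,298),(258,356),(240,350),(225,345)]:print((u,v),P[v,u].round(3),px[v,u])
P2=pts(s);px2=s["pixels"].astype(int)
m=(px2.max(2)<45);m[:270]=0;m[298:]=0;m[:,:318]=0;m[:,350:]=0
q=P2[m];print(m.sum(),np.median(q,0),q.min(0),q.max(0))
print(proj(t,[0.195,0.594,0.227]))
E
```

```text
187 [ 0.51403397 -0.11616628  0.12630817] [ 0.49765989 -0.1355084   0.11876206] [ 0.5304787  -0.09700145  0.13371005]
4569
((317.1499938964844, 210.9499969482422), (132.81565856933594, 58.502132415771484), 71.56504821777344)
(280, 150) [0.806 0.059 0.   ] [156 149 134]
(325, 150) [ 0.804 -0.061  0.   ] [154 145 132]
(300, 160) [0.752 0.013 0.141] [72 72 66]
(290, 185) [0.69  0.038 0.162] [74 77 70]
(325, 185) [ 0.687 -0.042  0.174] [71 73 63]
(300, 190) [0.677 0.015 0.167] [73 74 68]
(293, 195) [0.665 0.032 0.174] [58 60 54]
(317, 200) [ 0.656 -0.025  0.147] [55 55 52]
(300, 215) [0.621 0.016 0.149] [93 90 79]
(300, 235) [0.573 0.018 0.182] [83 84 75]
(335, 230) [ 0.591 -0.083 -0.002] [127 122 112]
(298, 237) [0.569 0.022 0.18 ] [61 63 53]
(356, 258) [ 0.519 -0.116  0.127] [ 9  8 10]
(350, 240) [ 0.562 -0.106  0.11 ] [106 104  93]
(345, 225) [ 0.598 -0.095  0.105] [89 87 78]
308 [ 0.5101283  -0.11726563  0.12689174] [ 0.49211244 -0.1387872   0.00940467] [ 0.63599397 -0.06824365  0.13137216]
[[ 32.95988267 415.92980553]]
```

```bash
ls pics
```

```text
scene0.png
scene_crop.png
top0.png
top_crop.png
wrist0.png
```

View pics/top_crop.png

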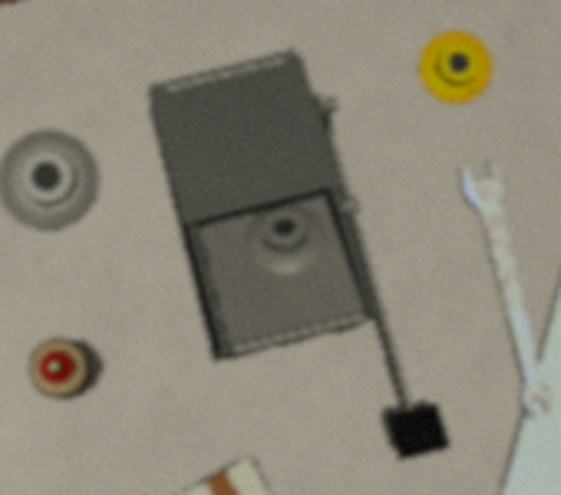

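View pics/scene_crop.png

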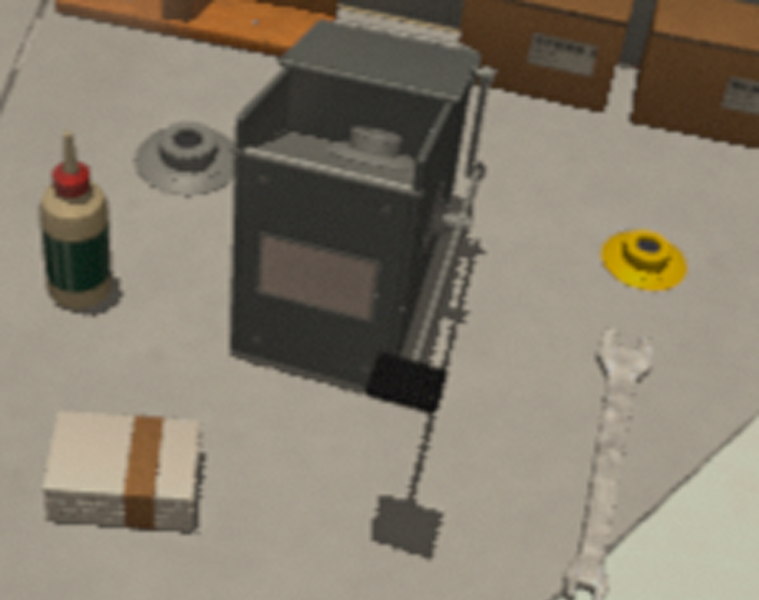

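```bash
cat >> h.py <<'E'
def plan(s,p,Rt):
    R0=R.from_rotvec(s["ee_rot"]);d=R0.inv().apply(np.array(p)-s["position"])/0.8
    r=(R0.inv()*Rt).as_rotvec()/np.radians(60)
    return d.round(4),r.round(4)
def down(yaw,flip=1): # tool x down; tool z horizontal along bin y*flip
    z=flip*np.array([-np.sin(yaw),np.cos(yaw),0]);x=np.array([0,0,-1.]);y=np.cross(z,x)
    return R.from_matrix(np.stack([x,y,z],1))
E
python3 - <<'E'
from h import *
from cell import status
s=status.observe();print(R.from_rotvec(s["ee_rot"]).as_matrix().round(2))
t=load("top0");P=pts(t);px=t["pixels"]
# bin yaw from edges: chute left wall top & lever
m=np.zeros(P.shape[:2],bool);m[140:245,265:372]=1;m&=P[...,2]>.12
q=P[m][:,:2].astype(np.float32);
r=cv2.minAreaRect(q);print(r)
lev=(P[...,2]>.095)&(P[...,2]<.118);lev[:225]=0;lev[256:]=0;lev[:,:335]=0;lev[:,372:]=0
q=P[lev];print(len(q),np.degrees(np.arctan(np.polyfit(q[:,0],q[:,1],1)[0])))
for f in(1,-1):
    Rt=down(np.radians(13),f);print(Rt.as_matrix().round(2),plan(s,[.512,-.116,.24],Rt))
E
```

```text
[[-0.   -0.95  0.31]
 [-0.    0.31  0.95]
 [-1.   -0.   -0.  ]]
((0.6658146977424622, 0.009368039667606354), (0.23527926206588745, 0.15562008321285248), 7.365853309631348)
65 12.92632673453039
[[ 0.   -0.97 -0.22]
 [ 0.   -0.22  0.97]
 [-1.    0.    0.  ]] (array([-0.0164, -0.6533, -0.7185]), array([-5.202e-01, -1.100e-03, -2.000e-04]))
[[ 0.    0.97  0.22]
 [ 0.    0.22 -0.97]
 [-1.    0.    0.  ]] (array([-0.0164, -0.6533, -0.7185]), array([ 2.4798e+00, -3.0000e-04,  1.5000e-03]))
```

Emit:
step_arm([
  [1,-0.02,-0.05,-0.055,-0.04,0,0],
  [1,-0.02,-0.1,-0.11,-0.08,0,0],
  [1,-0.02,-0.14,-0.154,-0.12,0,0],
  [1,-0.02,-0.18,-0.198,-0.16,0,0],
  [1,-0.02,-0.22,-0.242,-0.2,0,0],
  [1,-0.02,-0.26,-0.286,-0.23,0,0],
  [1,-0.02,-0.3,-0.33,-0.26,0,0],
  [1,-0.02,-0.33,-0.363,-0.29,0,0],
  [1,-0.02,-0.36,-0.396,-0.32,0,0],
  [1,-0.02,-0.39,-0.43,-0.35,0,0],
  [1,-0.02,-0.42,-0.46,-0.38,0,0],
  [1,-0.02,-0.42,-0.46,-0.38,0,0],
], newtons=10)

```text
clock: 1.15
position: [0.3997, 0.137, 0.2429]
ee_rot: [-1.269, 1.169, 1.269]
force: [1.8, 0.7, -0.3]
width: 0.178
```

```bash
python3 - <<'E'
from h import *
from cell import status
s=status.observe();print(s["joints"].round(2))
print(plan(s,[.512,-.116,.20],down(np.radians(13))))
E
```

```text
[-0.68  0.08  0.25  2.02 -0.02  1.04  1.23]
(array([ 0.0535, -0.1139, -0.3268]), array([-0.1382,  0.0004,  0.0004]))
```

Emit:
step_arm([
  [1,0,-0.015,-0.04,-0.02,0,0],
  [1,0,-0.03,-0.08,-0.04,0,0],
  [1,0,-0.045,-0.12,-0.06,0,0],
  [1,0,-0.06,-0.16,-0.08,0,0],
  [1,0.01,-0.075,-0.2,-0.1,0,0],
  [1,0.02,-0.09,-0.24,-0.12,0,0],
  [1,0.03,-0.1,-0.28,-0.138,0,0],
  [1,0.04,-0.11,-0.31,-0.138,0,0],
  [1,0.053,-0.114,-0.327,-0.138,0,0],
  [1,0.053,-0.114,-0.327,-0.138,0,0],
  [1,0.053,-0.114,-0.327,-0.138,0,0],
])

```text
clock: 2.07
position: [0.5107, -0.1148, 0.1997]
ee_rot: [-1.37, 1.097, 1.373]
force: [-0.3, -0.2, -0.3]
width: 0.008
```

```bash
python3 - <<'E'
from h import *
from cell import status,cams
s=status.observe();print(s["clock"],s["joints"].round(2),s["position"],s["force"],s["width"])
print(plan(s,[.512,-.116,.13],down(np.radians(13))))
for n in("scene","wrist"):
    d=cams.get_image(n);cv2.imwrite(f"pics/{n}1.png",d["pixels"][:,:,::-1])
E
```

```text
2.0667 [-0.23  0.31  0.44  1.88 -0.16  0.99  2.08] [ 0.51068994 -0.11480496  0.1996827 ] [-0.34992424 -0.24665932 -0.30935937] 0.007853685147369735
(array([ 0.0871, -0.0014, -0.0019]), array([-0.004 ,  0.0004, -0.0017]))
```

View pics/scene1.png

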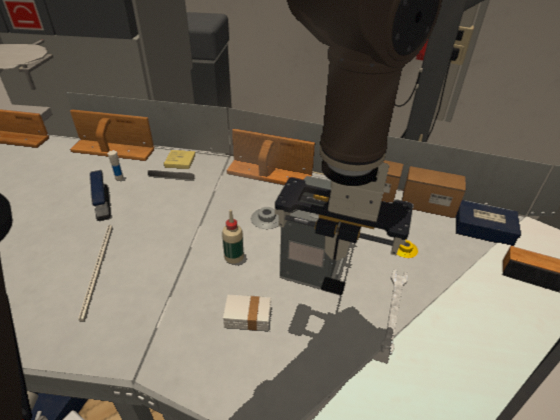

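View pics/wrist1.png

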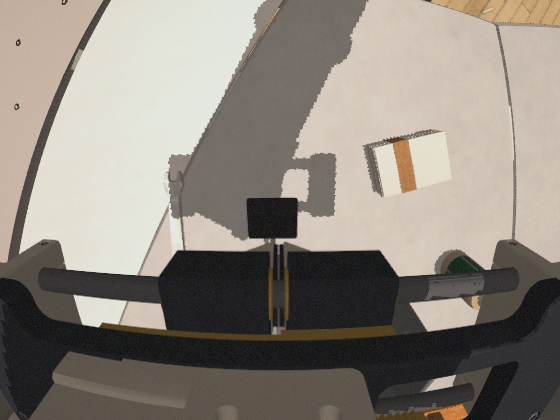

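The scene1 and wrist1 views show the closed fingertips directly over the pad (wrist 272,218), with the bin and bystanders clear. Now pressing.

Emit:
step_arm([
  [1,0.025,0,0,0,0,0],
  [1,0.05,0,0,0,0,0],
  [1,0.07,0,0,0,0,0],
  [1,0.08,0,0,0,0,0],
  [1,0.085,0,0,0,0,0],
  [1,0.09,0,0,0,0,0],
  [1,0.094,0,0,0,0,0],
  [1,0.098,0,0,0,0,0],
  [1,0.102,0,0,0,0,0],
  [1,0.106,0,0,0,0,0],
  [1,0.11,0,0,0,0,0],
  [1,0.11,0,0,0,0,0],
])

```text
clock: 3.17
position: [0.5112, -0.1145, 0.1119]
ee_rot: [-1.373, 1.095, 1.373]
force: [0.4, -0.7, 0.8]
width: 0.0
```

```bash
python3 - <<'E'
from h import *
from cell import status,cams
s=status.observe();print(s["clock"],s["position"],s["force"])
print(plan(s,[.508,-.117,.063],down(np.radians(13))))
for n in("scene","wrist"):
    d=cams.get_image(n);cv2.imwrite(f"pics/{n}2.png",d["pixels"][:,:,::-1])
E
```

```text
3.1667 [ 0.511232   -0.11446573  0.1118745 ] [ 0.35556148 -0.71388719  0.78746359]
(array([ 0.0611,  0.0046, -0.0022]), array([-0.0024, -0.0001, -0.0002]))
```

View pics/scene2.png

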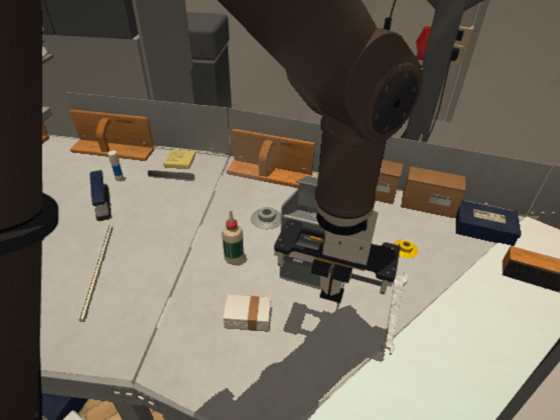

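View pics/wrist2.png

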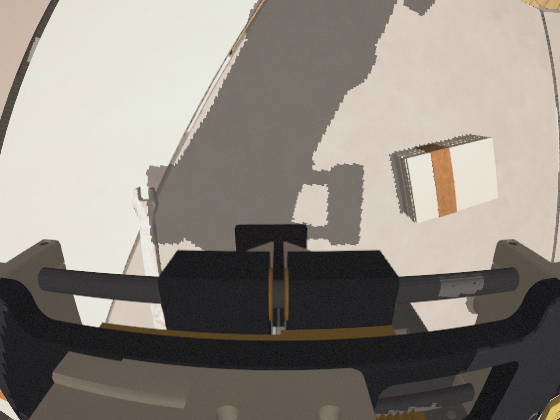

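The fingertips are on the pad and the lid has started to lift. I'll press on.

Emit:
step_arm([
  [1,0.005,0,0,0,0,0],
  [1,0.01,0.001,0,0,0,0],
  [1,0.015,0.001,0,0,0,0],
  [1,0.02,0.002,0,0,0,0],
  [1,0.025,0.002,0,0,0,0],
  [1,0.03,0.003,0,0,0,0],
  [1,0.035,0.003,0,0,0,0],
  [1,0.04,0.004,0,0,0,0],
  [1,0.045,0.004,0,0,0,0],
  [1,0.05,0.005,0,0,0,0],
  [1,0.055,0.005,0,0,0,0],
  [1,0.058,0.005,0,0,0,0],
])

```text
clock: 4.27
position: [0.507, -0.1152, 0.0653]
ee_rot: [-1.372, 1.095, 1.373]
force: [0.8, 0.2, 1.2]
width: 0.005
```

Emit:
step_arm([
  [1,0.002,0,0,0,0,0],
  [1,0.003,0,0,0,0,0],
  [1,0.003,0,0,0,0,0],
  [1,0.003,0,0,0,0,0],
  [1,0.003,0,0,0,0,0],
])

```text
clock: 4.68
position: [0.5073, -0.1152, 0.0641]
ee_rot: [-1.372, 1.094, 1.373]
force: [-2.5, 0.4, 11.8]
width: 0.006
```

```bash
python3 - <<'E'
from h import *
from cell import status,cams
s=status.observe();print(s["clock"],s["position"],s["force"])
for n in("scene","top"):
    d=cams.get_image(n);cv2.imwrite(f"pics/{n}3.png",d["pixels"][:,:,::-1]);np.savez(f"{n}3.npz",**d)
E
```

```text
4.6833 [ 0.50731127 -0.11517993  0.06413799] [-2.49858552  0.44313325 11.83839871]
```

View pics/scene3.png

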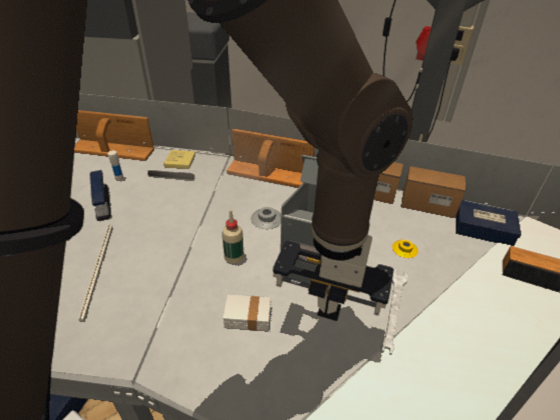

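View pics/top3.png

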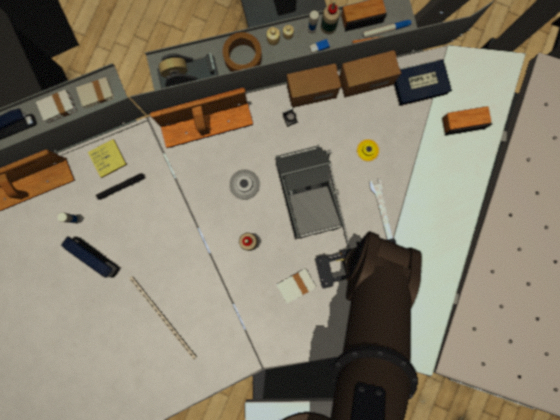

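The lever is on its stop (12 N), the lid is up and the chute is empty at top(315,205). I'll hold for a second and look into the bin.

Emit:
step_arm([
  [1,0,0,0,0,0,0],
  [1,0,0,0,0,0,0],
  [1,0,0,0,0,0,0],
  [1,0,0,0,0,0,0],
  [1,0,0,0,0,0,0],
  [1,0,0,0,0,0,0],
  [1,0,0,0,0,0,0],
  [1,0,0,0,0,0,0],
  [1,0,0,0,0,0,0],
  [1,0,0,0,0,0,0],
])

```text
clock: 5.62
position: [0.5073, -0.1152, 0.0642]
ee_rot: [-1.372, 1.094, 1.373]
force: [-3.0, 1.3, 11.9]
width: 0.003
```

```bash
python3 - <<'E'
from h import *
from cell import status,cams
s=status.observe();print(s["clock"],s["position"],s["force"])
d=cams.get_image("top");P=pts(d)
im=cv2.convertScaleAbs(cv2.resize(d["pixels"][140:245,265:350,::-1],None,fx=5.5,fy=5.5,interpolation=2),alpha=2)
cv2.imwrite("pics/bin4.png",im)
print((P[150:240:6,280:340:6,2]*1000).astype(int))
E
```

```text
5.6167 [ 0.50731358 -0.11517654  0.06415939] [-3.03734286  1.33045659 11.88180952]
[[ -2  -4  -1 133 143 142 149 156 183   0]
 [139 144 152 162 164 176 178 188 157  -1]
 [170 173 181 188 199 206 211 219 230   0]
 [196 207 211 218 226 225 220 216  -1   6]
 [230 227 216 217 210 210 205 203  -2   3]
 [ 76 208 206 202 198 203 193 188 184   0]
 [  2 195 190 188 182  21  11  33 142  94]
 [  1 164   4  13 112 113 119 117 121  91]
 [  0 165 119 122 121 127 129 132 136 182]
 [ -1  68 128 129 131 135 136 138 139 163]
 [  0  -2 137 140 146 145 146 149 150 152]
 [  1   0 187 148 148 152 153 155 162 162]
 [ -2  -1 145 156 156 160 161 166 169 169]
 [  0   0  58 167 166 169 173 175 180 179]
 [ -1  -3   0 199 182 174   4  -5   0   0]]
```

View pics/bin4.png

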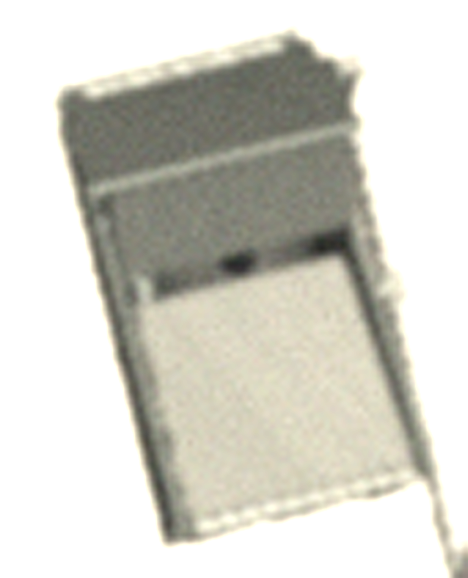

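The chute is empty, and through the gap at the lid a dark shape shows at about 11–33 mm depth height. The knife is in the bin. Now letting the lever up slowly.

Emit:
step_arm([
  [1,-0.002,0,0,0,0,0],
  [1,-0.004,0,0,0,0,0],
  [1,-0.006,0,0,0,0,0],
  [1,-0.008,0,0,0,0,0],
  [1,-0.01,0,0,0,0,0],
  [1,-0.012,-0.001,0,0,0,0],
  [1,-0.014,-0.001,0,0,0,0],
  [1,-0.016,-0.001,0,0,0,0],
  [1,-0.018,-0.001,0,0,0,0],
  [1,-0.02,-0.002,0,0,0,0],
  [1,-0.022,-0.002,0,0,0,0],
  [1,-0.024,-0.002,0,0,0,0],
])

```text
clock: 6.67
position: [0.5091, -0.1149, 0.0829]
ee_rot: [-1.373, 1.094, 1.373]
force: [-1.6, -0.0, 1.7]
width: 0.006
```

Emit:
step_arm([
  [1,-0.002,0,0,0,0,0],
  [1,-0.004,0,0,0,0,0],
  [1,-0.006,0,0,0,0,0],
  [1,-0.008,0,0,0,0,0],
  [1,-0.01,0,0,0,0,0],
  [1,-0.012,-0.001,0,0,0,0],
  [1,-0.014,-0.001,0,0,0,0],
  [1,-0.016,-0.001,0,0,0,0],
  [1,-0.018,-0.001,0,0,0,0],
  [1,-0.02,-0.002,0,0,0,0],
  [1,-0.022,-0.002,0,0,0,0],
  [1,-0.024,-0.002,0,0,0,0],
])

```text
clock: 7.67
position: [0.5107, -0.1145, 0.1021]
ee_rot: [-1.373, 1.094, 1.373]
force: [0.3, -0.2, 1.6]
width: 0.004
```

Emit:
step_arm([
  [1,-0.002,0,0,0,0,0],
  [1,-0.004,0,0,0,0,0],
  [1,-0.006,0,0,0,0,0],
  [1,-0.008,0,0,0,0,0],
  [1,-0.01,0,0,0,0,0],
  [1,-0.012,0,0,0,0,0],
  [1,-0.014,0,0,0,0,0],
  [1,-0.016,0,0,0,0,0],
  [1,-0.018,0,0,0,0,0],
  [1,-0.02,0,0,0,0,0],
  [1,-0.022,0,0,0,0,0],
  [1,-0.024,0,0,0,0,0],
])

```text
clock: 8.67
position: [0.5105, -0.1145, 0.1213]
ee_rot: [-1.373, 1.094, 1.373]
force: [1.9, -0.2, 0.8]
width: 0.006
```

Emit:
step_arm([
  [1,-0.001,0,0,0,0,0],
  [1,-0.002,0,0,0,0,0],
  [1,-0.003,0,0,0,0,0],
  [1,-0.004,0,0,0,0,0],
  [1,-0.005,0,0,0,0,0],
  [1,-0.006,0,0,0,0,0],
  [1,-0.007,0,0,0,0,0],
  [1,-0.008,0,0,0,0,0],
  [1,-0.009,0,0,0,0,0],
  [1,-0.01,0,0,0,0,0],
  [1,-0.012,0,0,0,0,0],
  [1,-0.014,0,0,0,0,0],
])

```text
clock: 9.67
position: [0.5101, -0.1146, 0.1322]
ee_rot: [-1.372, 1.095, 1.373]
force: [-0.2, -0.4, 0.3]
width: 0.01
```

Contact has been released gently (pad top is about 0.127). Retreat upward and check.

Emit:
step_arm([
  [1,-0.01,0,0,0,0,0],
  [1,-0.03,0,0,0,0,0],
  [1,-0.06,0,0,0,0,0],
  [1,-0.09,0,0,0,0,0],
  [1,-0.12,0.02,0,0,0,0],
  [1,-0.14,0.05,0,0,0,0],
  [1,-0.14,0.08,0,0,0,0],
  [1,-0.14,0.1,0,0,0,0],
  [1,-0.14,0.1,0,0,0,0],
  [1,-0.14,0.1,0,0,0,0],
])

```text
clock: 10.5
position: [0.4321, -0.1325, 0.2451]
ee_rot: [-1.372, 1.094, 1.371]
force: [1.0, 0.5, 0.2]
width: 0.005
```

```bash
python3 - <<'E'
from h import *
from cell import status,cams
s=status.observe();print(s["clock"],s["position"],s["force"])
t0=load("top0")
for n in("scene","top"):
    d=cams.get_image(n);cv2.imwrite(f"pics/{n}5.png",d["pixels"][:,:,::-1])
P=pts(d);P0=pts(t0)
m=np.zeros(P.shape[:2],bool);m[155:185,285:322]=1
print("lid dz mm",np.median((P-P0)[m][:,2])*1000)
print("pad z",[np.median(Q[254:266,350:362,2]) for Q in(P,P0)], "knife spot",P[200,317],P0[200,317])
E
```

```text
10.5 [ 0.43207172 -0.1325474   0.24506438] [1.04711943 0.50430058 0.17998178]
lid dz mm 0.01820947723052413
pad z [np.float64(0.12605396504207378), np.float64(0.12617518605583655)] knife spot [ 0.6575033  -0.02637451  0.12991651] [ 0.65578106 -0.0249507   0.14681886]
```

View pics/scene5.png

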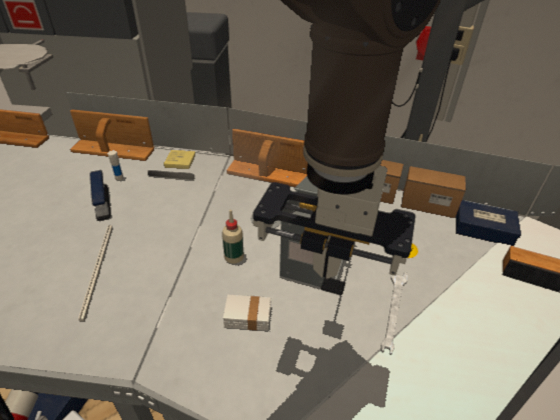

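View pics/top5.png

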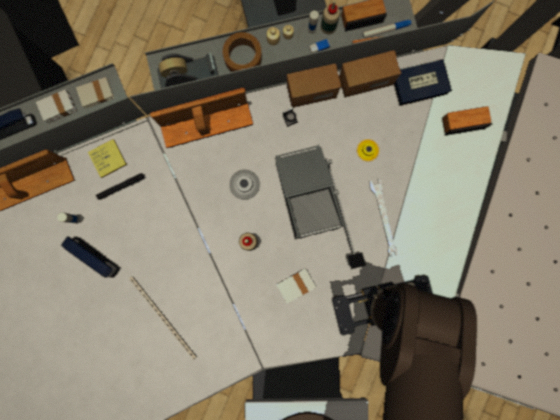

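The lid is shut (0.0 mm change from the start), the pad is up, the chute is empty, the bystanders haven't moved and the arm is clear. Handing in.

```bash
python3 -c "
from cell import arm
print(arm.sign_off())"
```

```text
the job is handed in; nothing more can be done
None
```

I pressed the lever pad down to its stop with the closed fingertips and held it there for over a second. The knife slid under the lid into the bin. I then let the lever up over about 4 s, so the lid settled without slamming, backed the arm away and handed the job in at about 10.6 s.

**Last checks:**
- **Lid and lever:** the lid height is unchanged from the start (0.0 mm), and the pad is back at 126 mm.
- **Knife:** the chute is empty. While the lid was held up, something dark showed low in the bin, at about 11–33 mm. I take this to be the knife, but I couldn't see it with the lid shut.
- **Bystanders:** by eye, the spanner, card pack and bottle are where they were; I did not measure them.
- **Forces:** wrist readings, taken only at the end of each move, peaked at about 12 N against the stop.

No check failed or disagreed. The lid's closing speed wasn't measured directly; the slow, steady rise keeps it far below the limit.

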